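# Set the guard gap of the pad dresser and hold a brake pad in its window

## Robot

A 6-joint arm with a two-finger parallel gripper is mounted at the origin on a cart in front of the work surface, level with it; the furniture and walls round the work are solid. World frame = base frame: x ahead of the robot, y to its left, z up, the work surface at z = 0. Lengths are in m, angles in rad, forces in N, time in s.
With the tool pointing down it reaches from about 0.375 to 0.975 m from the base axis. Payload 3.8 kg.
Tool frame: the origin (TCP) lies midway between the tips of the shut fingers; the grasp point (between the pads) lies 19 mm behind it; z points along the fingers, y is the direction in which the jaws open and shut (so a half turn about z gives the same grasp; the last joint's range is limited). The gripper opens to 85 mm and grips with 20 to 120 N. Pads are 22 mm wide; open, the fingers measure 114 mm over their backs; the gripper's body (76 mm by 85 mm) begins 54 mm behind the grasp point. The pads swing forward as they close: fully open they stand 13 mm farther back than shut.
Start: joints at [-1.353, 0.264, 1.604, -0, 1.274, -0.037], TCP at [0.17, -0.653, 0.231] pointing down, gripper open.
Joint ranges: [-2.63, 2.63], [-0.94, 2.18], [0.31, 2.57], [-1.31, 4.45], [0, 2.66], [-2.55, 2.55]. Speed limits (rad/s): [2.57, 2.57, 3.14, 3.14, 3.14, 3.14].

## Interface

Orientations are given as a rotation vector (axis times angle).
In Python, from workcell import bot gives the robot as it stands.
- The arm moves only by the shell command python3 -m inch 'ROWS' [FORCE]. ROWS is JSON, a list of rows, each an object of numbers: "dx", "dy", "dz": the shift along the tool's x, y, z in m; "ax", "ay", "az": the turn, a rotation vector about the tool's x, y, z in degrees; "fingers": the opening, from -1 (shut) to 1 (fully open). A call has 1 to 20 rows; each row is the pose to reach, as a shift and turn from the pose measured when the call began, along the tool's axes at that moment; what a row does not reach only later rows make up. A row lasts 1/8 s, in which the tool goes at most 62.5 mm and 10.7 degrees, less where a joint would pass 70% of its speed; a pose out of reach is approached as far as the arm can. A call with a gripper value outside its range is refused whole. The fingers move at their own pace and stop on an object; FORCE is the grip in N (left out, the last holds). Time passes only in rows, so rows that repeat a pose let the fingers close. It gives the time, the measured TCP pose, the force and the opening at its end, in the units of the state.
- bot.read_state(): the state, without advancing time (a new reading comes with each control period).
- bot.read_camera(name): name is "side" or "top" or "wrist"; returns (picture, depth): 480x640x3 uint8, blue, green, red; 480x640 float32, m along the optical axis (not along the pixel's ray), 0 where there is no reading.
- bot.get_calibration(name): a dict with "intrinsics" (3x3 intrinsics, pixels), "distortion" ([k1, k2, p1, p2, k3] as OpenCV has them; the pictures are not rectified), "view" (4x4, takes a point from world to camera coordinates). Camera axes: x right, y down, z forward; pixel columns grow to the right and rows downward; lengths in m; the calibration is good to about 2 mm. A picture is of the moment at which its call begins: read the wrist's pose just before it. get_calibration takes no time and is no camera call; for the wrist camera it gives the pose at the moment of the call.
- bot.finish_job(): hands the job in, once; it reports no verdict.
Trained networks look in the newest picture that a camera, given by its name, has taken for a name from the list of things; names that differ only in an ending like _2 or _b are one class to them, and where a whole thing is asked for, a point or a joint stands for the part that bears it (a point fixed in the world has none). Each returns a list of dicts, best first, with "p" (0 to 1); they miss things now and then, are a little off and sometimes report something else, mostly with a low value. They report only what shows in the picture. A call takes as long as a camera call. They do not tell look-alikes from the thing itself.
- bot.masks_of(camera, thing): "region" (480x640 bool, what is visible of it) and "box" ([left, top, right, bottom] in pixels, round what is visible of it).
The state is a dict: "time": time; "q": joint angles; "joint_vel": joint speeds; "joint_torque": joint torques, N m; "tool_pos": TCP position; "tcp_rot": TCP orientation; "wrist_force": force on the tool from outside, world axes, zero at the start; "torque": the same for the moment, N m; "width": opening from 0.0 (shut) to 1.0 (fully open).
Only numpy, scipy, OpenCV 4.12 (cv2) and the standard library are available. Lean on these libraries where they do the work, as an engineer would, in place of code of your own. Each camera call takes 0.05 s, during which the arm holds its last target. There are 200 camera calls.

## Task

Turn the black knob on the grey pad dresser until its pointer is in line with the mark, which opens the guard window just wide enough for a pad. Then take the brake pad that stands on edge in the small stand, keep that edge down, pass it through the window midway along it, and hold the pad there upright with its lower edge about 15 mm below the top of the window, neither touching the roller underneath nor jammed against the sides. Finish while still holding the pad in the window, with the pointer still on the mark, and leave the other brake pad, the green tin and the caliper where they lie.

Things in the scene. Friction and masses are not known exactly. Their poses are not given: they have to be found in the camera images.
- dresser: Grey sheet-metal pad dresser, a fixed box 140 (x) x 300 (y) x 80 mm high, left or right of the middle; the stand is on the other side. Origin: centre of its underside; z up, x away from the robot (at yaw 0), y along its length. In its top, along y, is the guard window, 140 mm long between two rounded lips (edge radius 3 mm, tops 83 mm above the bench): front lip fixed, rear lip slid by the knob.
- window_mid (a point): Middle of the guard window when the pointer is on the mark, level with the lip tops: 15 mm behind the dresser's origin (its +x), 83 mm up. Window width: 9 mm + 5 mm per rad of knob, so 17 mm on the mark (pad 15 mm, 2 mm clearance) and too narrow for the pad at the start. The fixed front lip's face is 8.5 mm in front of this point.
- gap_knob (a joint): Angle of the knob in rad, 0 to 3, growing as it is turned clockwise seen from above; 1.6 puts the pointer on the mark; starts between about 0.3 and 0.9 (so turn it clockwise). Friction about 0.14 N m; it stays where it is left.
- gap_knob_grip (a point): Point on the knob's vertical axis at the height to grip (117 mm above the bench), 112 mm from window_mid along the dresser's -y. Black disc 44 mm wide (top at 94 mm) with an upright bar grip: 42 mm long, 14 mm thick, top 124 mm above the bench. At knob value q the bar's length lies along the dresser's x axis turned by q clockwise from above.
- pointer_tip (a point): Tip of the dark pointer needle on the top near the front. It slides along the dresser's +y by 30 mm per radian of knob.
- mark (a point): The mark: the one black line across the bright metal plate beside the pointer, 53 mm in front of window_mid (along the dresser's -x) and 3 mm towards +y. The pointer tip is at this very point (but for height) when it is in line.
- roller: The still grey abrasive roller under the window, along y, 40 mm in diameter; its top is 33 mm below the lip tops. Origin: centre of the roller.
- brake_pad_1: Brake pad to handle, 0.2 to 0.4 kg: steel backing plate 47 x 136 x 5.5 mm with two black friction blocks, 15 mm thick in all. Stands on edge in the stand, top about 55 mm above the bench. Origin: on the backing plate's outer face, midway along and up. Axes: y along its length, x down, z through the thickness to the friction blocks. Grip across the thickness, in the top 20 mm, mid-length.
- pad_low (a point): Middle of the pad's downward edge (pad x = +23.5 mm, z = 7.5 mm, halfway through its thickness). This edge is about 100 mm long; the ends flare to 136 mm half way up. The upper edge is 47 mm above this point.
- stand: Small fixed dark steel stand, base 70 x 130 x 8 mm; two ribs 90 mm long along its y, tops 22 mm above the bench, make a groove 16 mm wide that holds the pad. Origin: centre of its underside.
- brake_pad_2: Another brake pad, lying flat, friction blocks up, on the bench at the far right: leave it alone. Origin: centre of its underside.
- feeler_tin: Small green tin 46 x 71 x 23 mm behind the work: leave it alone. Origin: centre of its underside.
- caliper: Vernier caliper 69 x 220 x 10 mm lying behind the work: leave it alone. Origin: centre of its underside.
Things that resemble listed ones, but are neither listed nor needed, are in the scene too. What is shaped like the brake_pad_1 but blue, turquoise or yellow is not meant.

How it is judged:
By the outcome, as a careful person would: the job done as asked, in the order asked, and still so for the second after the job is handed in, while the arm keeps its last pose, push and grip.
It also fails if it takes over 58 s, if anything falls off the work surface, if the arm or the gripper's body presses on something with over 40 N, if the wrist force passes 120 N, or if a joint passes its speed limit or range.

## Working session

There is one attempt and no reset: what is moved stays moved. The work goes in short steps, Python scripts to look and compute and a shell command to move; the robot and the scene stay as the last step left them, time stands still between calls to the robot, and variables do not carry over. Pictures are saved under pics/ and viewed, about 8 in all and at most 12, crops included, and the job is handed in when it is done.

```bash
mkdir -p pics; ls; cat > h.py <<'E'
import numpy as np, cv2
from scipy.spatial.transform import Rotation as R
from workcell import bot
def px2w(cal,uv,depth=None,z=None):
    K=np.array(cal["intrinsics"]);D=np.array(cal["distortion"]);V=np.array(cal["view"])
    uv=np.array(uv,float).reshape(-1,1,2)
    n=cv2.undistortPoints(uv,K,D).reshape(-1,2); r=np.c_[n,np.ones(len(n))]
    Rt=V[:3,:3].T; c=-Rt@V[:3,3]
    if depth is not None: return (r*np.asarray(depth).reshape(-1,1))@V[:3,:3]+c
    d=r@V[:3,:3]; return c+d*((z-c[2])/d[:,2])[:,None]
def w2px(cal,P):
    V=np.array(cal["view"]);rv=cv2.Rodrigues(V[:3,:3])[0]
    return cv2.projectPoints(np.array(P,float).reshape(-1,3),rv,V[:3,3],np.array(cal["intrinsics"]),np.array(cal["distortion"]))[0].reshape(-1,2)
def cloud(cal,dep,mask):
    v,u=np.nonzero(mask&(dep>0)); return px2w(cal,np.c_[u,v],depth=dep[v,u]),np.c_[u,v]
def rel(pos,rotvec=None,s=None):
    s=s or bot.read_state(); T=R.from_rotvec(s["tcp_rot"])
    d=T.inv().apply(np.array(pos)-s["tool_pos"])
    return d
E
python3 - <<'E'
from h import *
s=bot.read_state();print(s)
for c in ["top","side"]:
    p,d=bot.read_camera(c);cal=bot.get_calibration(c);cv2.imwrite(f"pics/{c}0.png",p)
    print(c,np.array(cal["view"]).round(3).tolist())
    for t in ["dresser","gap_knob","pointer_tip","brake_pad_1","stand","feeler_tin","caliper"]:
        for m in bot.masks_of(c,t)[:4]:
            P,_=cloud(cal,d,m["region"])
            print(c,t,round(m["p"],2),m["box"],len(P), np.median(P,0).round(3) if len(P) else "",P.min(0).round(3) if len(P) else "",P.max(0).round(3) if len(P) else "")
E
```

```text
pics
{'time': 0.0, 'q': array([-1.35292056e+00,  2.64812613e-01,  1.60537300e+00,  3.31603319e-05,
        1.27371378e+00, -3.68691279e-02]), 'joint_vel': array([-1.37190659e-03, -2.87496320e-05, -7.50522601e-04,  2.69091700e-03,
        5.50154990e-04,  2.20948628e-03]), 'joint_torque': array([-5.56768628e-04, -5.15117598e+01, -3.67309678e+01,  1.11611797e-05,
        1.28143933e-02, -7.12991181e-06]), 'tool_pos': array([ 0.16996885, -0.65248941,  0.22992252]), 'tcp_rot': array([-3.11386330e+00, -3.98763868e-01,  2.77694617e-04]), 'wrist_force': array([ 0.00925614, -0.1130531 , -0.40423532]), 'torque': array([-0.01493157,  0.04469731, -0.05544051]), 'width': 0.9993382219558813}
top [[0.017, -1.0, 0.003, 0.057], [-0.988, -0.017, -0.152, 0.603], [0.152, -0.001, -0.988, 1.395], [0.0, 0.0, 0.0, 1.0]]
top dresser 0.76 [352.0, 243.3, 473.8, 318.9] 5762 [ 0.517 -0.176  0.08 ] [ 0.415 -0.348 -0.004] [ 0.627 -0.015  0.131]
top gap_knob 0.6 [448.3, 278.4, 466.5, 296.0] 234 [ 0.504 -0.288  0.096] [ 0.484 -0.315  0.078] [ 0.526 -0.268  0.131]
top gap_knob 0.2 [355.3, 238.9, 473.8, 322.9] 5849 [
[... 1954 characters left out ...]
 0.019]
side brake_pad_1 0.59 [299.6, 221.4, 307.8, 250.9] 130 [0.545 0.144 0.049] [0.526 0.107 0.013] [0.57  0.226 0.055]
side stand 0.81 [293.3, 235.7, 315.6, 253.6] 334 [0.549 0.145 0.006] [ 0.505  0.096 -0.001] [0.596 0.235 0.023]
side stand 0.7 [318.7, 281.5, 326.1, 303.2] 89 [ 0.539 -0.157  0.048] [ 0.522 -0.23   0.005] [ 0.565 -0.056  0.084]
side stand 0.2 [313.6, 300.5, 330.9, 325.7] 312 [ 0.502 -0.3    0.105] [ 0.483 -0.313  0.083] [ 0.529 -0.265  0.125]
side feeler_tin 0.8 [364.9, 245.5, 388.8, 261.4] 271 [0.754 0.057 0.019] [ 0.733  0.032 -0.003] [0.781 0.11  0.025]
side caliper 0.56 [367.2, 267.6, 409.5, 308.7] 342 [ 0.753 -0.057  0.004] [ 0.706 -0.2   -0.005] [0.775 0.015 0.01 ]
```

View pics/top0.png

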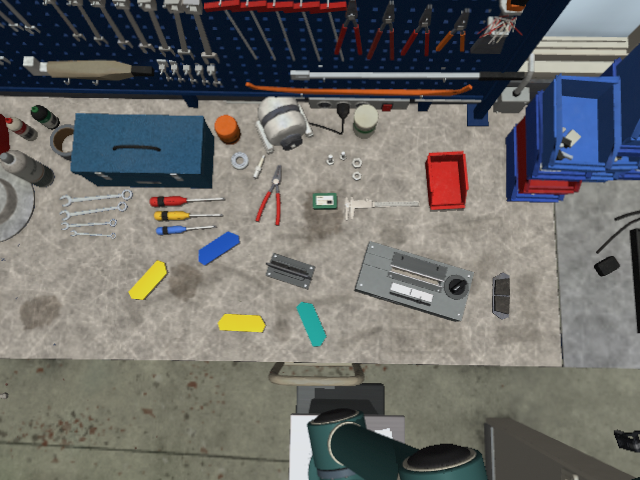

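View pics/side0.png

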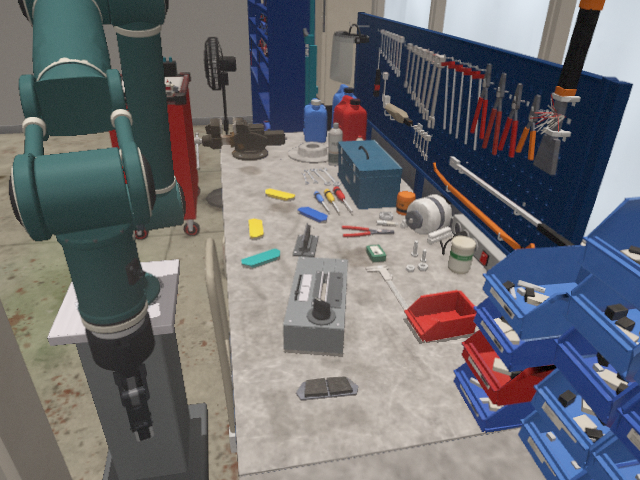

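The top view shows the pad in the stand at (290,268), the dresser at (412,280) with its knob at (457,287). Possible confusions for the pad are yellow (148,281) and (242,323), blue (218,248), turquoise (312,325), and brake_pad_2 lying flat at (501,296). I choose the dark pad standing in the stand at (290,268). Next, a close crop and coarse poses.

```bash
python3 - <<'E'
from h import *
p,d=bot.read_camera("top");cal=bot.get_calibration("top")
crop=p[235:330,255:480];cv2.imwrite("pics/c1.png",cv2.resize(crop,None,fx=3.5,fy=3.5,interpolation=cv2.INTER_CUBIC))
m=bot.masks_of("top","dresser")[0]["region"]
P,_=cloud(cal,d,m);Q=P[(P[:,2]>.07)&(P[:,2]<.09)]
r=cv2.minAreaRect((Q[:,:2]*1000).astype(np.float32));print("dresser",r)
for t in ["brake_pad_1","stand"]:
  for k in bot.masks_of("top",t):
    if 260<k["box"][0]<275:
        P,_=cloud(cal,d,k["region"])
        lo=.045 if t!="stand" else -.01
        Q=P[(P[:,2]>lo)&(P[:,2]<.07)];print(t,cv2.minAreaRect((Q[:,:2]*1000).astype(np.float32)),Q.mean(0))
# wrist camera mount
s=bot.read_state();V=np.array(bot.get_calibration("wrist")["view"]);T=np.eye(4);T[:3,:3]=R.from_rotvec(s["tcp_rot"]).as_matrix();T[:3,3]=s["tool_pos"]
print((np.linalg.inv(T)@np.linalg.inv(V)).round(3), bot.get_calibration("wrist")["intrinsics"]); print(T.round(3))
E
```

```text
dresser ((521.6314697265625, -178.16961669921875), (300.1930236816406, 141.67031860351562), 73.96823120117188)
brake_pad_1 ((550.9778442382812, 171.02049255371094), (117.95913696289062, 15.688056945800781), 72.27225494384766) [0.5507687  0.17251936 0.05290328]
stand ((551.9063110351562, 170.89401245117188), (132.99502563476562, 73.35736846923828), 72.76473236083984) [0.54789841 0.16923864 0.0100283 ]
[[ 0.001 -0.964 -0.266  0.067]
 [ 1.     0.     0.001  0.   ]
 [-0.    -0.266  0.964 -0.143]
 [ 0.     0.     0.     1.   ]] [[410.43703743   0.         316.25951241]
 [  0.         410.43703743 239.03570653]
 [  0.           0.           1.        ]]
[[ 0.968  0.252  0.     0.17 ]
 [ 0.252 -0.968  0.    -0.653]
 [ 0.    -0.    -1.     0.231]
 [ 0.     0.     0.     1.   ]]
```

View pics/c1.png

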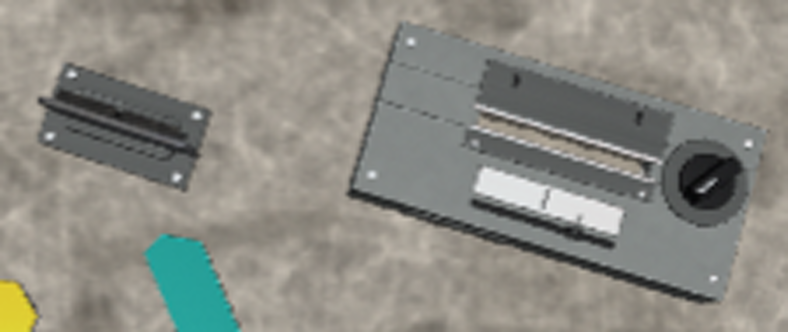

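The crop confirms it: a dark pad stands on edge in the stand. The pointer and mark sit on the white plate in front of the window. The coarse dresser fit is centre (0.522,-0.178), yaw -16°. Next I move over the knob and window for a wrist look.

```bash
python3 -m inch '[{"dx":0.445,"dy":-0.318,"dz":-0.03,"az":-100},{"dx":0.445,"dy":-0.318,"dz":-0.03,"az":-100},{"dx":0.445,"dy":-0.318,"dz":-0.03,"az":-100},{"dx":0.445,"dy":-0.318,"dz":-0.03,"az":-100},{"dx":0.445,"dy":-0.318,"dz":-0.03,"az":-100},{"dx":0.445,"dy":-0.318,"dz":-0.03,"az":-100},{"dx":0.445,"dy":-0.318,"dz":-0.03,"az":-100},{"dx":0.445,"dy":-0.318,"dz":-0.03,"az":-100},{"dx":0.445,"dy":-0.318,"dz":-0.03,"az":-100},{"dx":0.445,"dy":-0.318,"dz":-0.03,"az":-100},{"dx":0.445,"dy":-0.318,"dz":-0.03,"az":-100},{"dx":0.445,"dy":-0.318,"dz":-0.03,"az":-100}]'
python3 - <<'E'
from h import *
s=bot.read_state();print(s["tool_pos"],s["q"].round(2))
cal=bot.get_calibration("wrist");p,d=bot.read_camera("wrist");np.savez("w1.npz",p=p,d=d);import pickle;pickle.dump(cal,open("w1.pkl","wb"))
cv2.imwrite("pics/w1.png",p)
P,uv=cloud(cal,d,np.ones((480,640),bool))
i=(P[:,2]>.072)&(P[:,2]<.082)&(np.hypot(P[:,0]-.52,P[:,1]+.178)<.2)
print(i.sum(),cv2.minAreaRect((P[i,:2]*1000).astype(np.float32)),np.median(P[i,2]))
i=(P[:,2]>.108)&(P[:,2]<.13)&(np.hypot(P[:,0]-.505,P[:,1]+.29)<.04)
print("bar",i.sum(),cv2.minAreaRect((P[i,:2]*1000).astype(np.float32)),P[i].mean(0))
for t in ["gap_knob","pointer_tip"]:
    for m in bot.masks_of("wrist",t)[:3]: print(t,m["p"],m["box"])
E
```

```text
[ 0.17012888 -0.65317488  0.2312685 ] [-1.35  0.26  1.6   0.    1.27 -0.04]
0 ((0.0, 0.0), (0.0, 0.0), 0.0) nan
bar 0 ((0.0, 0.0), (0.0, 0.0), 0.0) [nan nan nan]invalid input at $[0]: expected keys dx, dy, dz, ax, ay, az, fingers
  return _methods._mean(a, axis=axis, dtype=dtype,
  ret = ret.dtype.type(ret / rcount)
<stdin>:9: RuntimeWarning: Mean of empty slice.
  ret = um.true_divide(
```

View pics/w1.png

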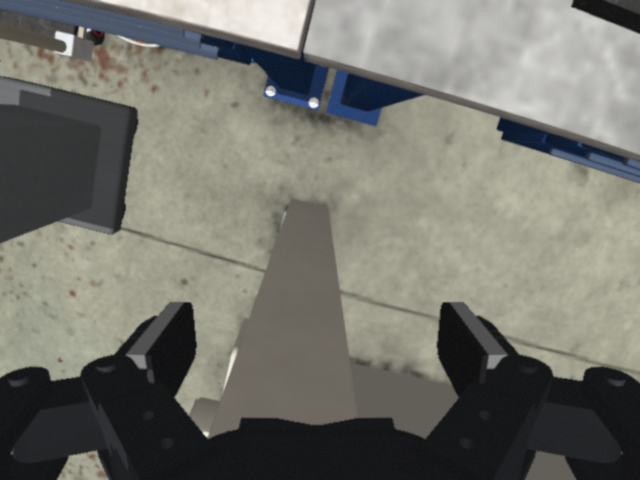

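The move was refused because every row needs all keys, so the arm has not moved. This picture shows only the cart and floor. I repeat the move with full rows.

```bash
python3 -m inch '[{"dx":0.417,"dy":-0.271,"dz":-0.03,"ax":0,"ay":0,"az":-100,"fingers":1},{"dx":0.417,"dy":-0.271,"dz":-0.03,"ax":0,"ay":0,"az":-100,"fingers":1},{"dx":0.417,"dy":-0.271,"dz":-0.03,"ax":0,"ay":0,"az":-100,"fingers":1},{"dx":0.417,"dy":-0.271,"dz":-0.03,"ax":0,"ay":0,"az":-100,"fingers":1},{"dx":0.417,"dy":-0.271,"dz":-0.03,"ax":0,"ay":0,"az":-100,"fingers":1},{"dx":0.417,"dy":-0.271,"dz":-0.03,"ax":0,"ay":0,"az":-100,"fingers":1},{"dx":0.417,"dy":-0.271,"dz":-0.03,"ax":0,"ay":0,"az":-100,"fingers":1},{"dx":0.417,"dy":-0.271,"dz":-0.03,"ax":0,"ay":0,"az":-100,"fingers":1},{"dx":0.417,"dy":-0.271,"dz":-0.03,"ax":0,"ay":0,"az":-100,"fingers":1},{"dx":0.417,"dy":-0.271,"dz":-0.03,"ax":0,"ay":0,"az":-100,"fingers":1},{"dx":0.417,"dy":-0.271,"dz":-0.03,"ax":0,"ay":0,"az":-100,"fingers":1},{"dx":0.417,"dy":-0.271,"dz":-0.03,"ax":0,"ay":0,"az":-100,"fingers":1}]'
cat > look.py <<'E'
import sys,pickle
from h import *
n=sys.argv[1]
s=bot.read_state();print(s["time"],s["tool_pos"],s["q"].round(2))
cal=bot.get_calibration("wrist");p,d=bot.read_camera("wrist");pickle.dump((cal,p,d,s),open(n+".pkl","wb"))
cv2.imwrite(f"pics/{n}.png",p)
E
python3 look.py w2; python3 - <<'E'
from h import *
import pickle
cal,p,d,s=pickle.load(open("w2.pkl","rb"))
P,uv=cloud(cal,d,np.ones((480,640),bool))
i=(P[:,2]>.072)&(P[:,2]<.082)&(np.hypot(P[:,0]-.52,P[:,1]+.178)<.2)
print(i.sum(),cv2.minAreaRect((P[i,:2]*1000).astype(np.float32)),np.median(P[i,2]))
i=(P[:,2]>.108)&(P[:,2]<.13)&(np.hypot(P[:,0]-.505,P[:,1]+.29)<.04)
print("bar",i.sum(),cv2.minAreaRect((P[i,:2]*1000).astype(np.float32)),P[i].mean(0))
for t in ["gap_knob","pointer_tip"]:
    for m in bot.masks_of("wrist",t)[:3]: print(t,m["p"],m["box"])
E
```

```text
time: 2.65
tool_pos: [0.5052, -0.286, 0.2613]
tcp_rot: [1.699, 2.643, 0.0]
wrist_force: [-0.1, -0.5, -0.5]
width: 0.998
2.65 [ 0.50523407 -0.28597537  0.26129155] [-0.56  0.07  1.77  0.    1.3  -0.99]
30625 ((522.2296142578125, -178.13665771484375), (300.3455505371094, 140.99609375), 73.99711608886719) 0.08030312068663231
bar 1183 ((505.966796875, -289.5551452636719), (14.067085266113281, 41.78085708618164), 37.35618209838867) [ 0.50527285 -0.28804641  0.12327512]
gap_knob 0.86 [290.0, 191.0, 348.1, 257.8]
gap_knob 0.68 [205.0, 0.0, 595.7, 291.1]
pointer_tip 0.68 [314.9, 62.4, 337.6, 88.8]
```

View pics/w2.png

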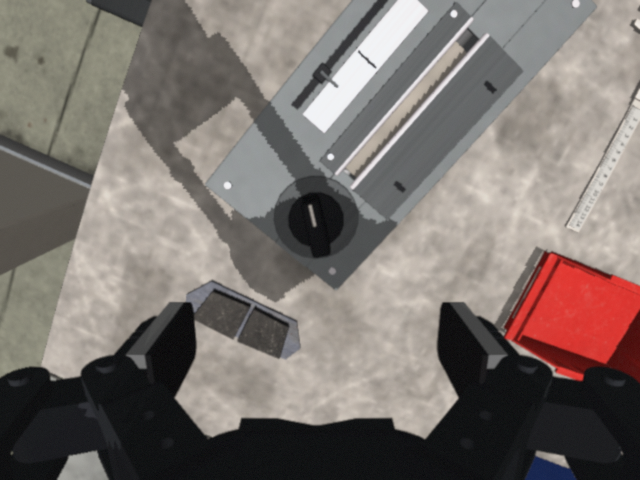

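The bar is at (0.5058,-0.2897) and 127.4°, so q ≈ 0.639 and it needs +55.0° clockwise. The picture supports this: pointer tip at (333,83), mark at (367,62), about 29 mm apart. I descend and grip.

```bash
python3 -m inch '[{"dx":-0.0036,"dy":-0.001,"dz":0.05,"ax":0,"ay":0,"az":-12.9,"fingers":0.2},{"dx":-0.0036,"dy":-0.001,"dz":0.1,"ax":0,"ay":0,"az":-12.9,"fingers":0.2},{"dx":-0.0036,"dy":-0.001,"dz":0.14,"ax":0,"ay":0,"az":-12.9,"fingers":0.2},{"dx":-0.0036,"dy":-0.001,"dz":0.16,"ax":0,"ay":0,"az":-12.9,"fingers":0.2},{"dx":-0.0036,"dy":-0.001,"dz":0.16,"ax":0,"ay":0,"az":-12.9,"fingers":0.2},{"dx":-0.0036,"dy":-0.001,"dz":0.16,"ax":0,"ay":0,"az":-12.9,"fingers":-1},{"dx":-0.0036,"dy":-0.001,"dz":0.16,"ax":0,"ay":0,"az":-12.9,"fingers":-1},{"dx":-0.0036,"dy":-0.001,"dz":0.16,"ax":0,"ay":0,"az":-12.9,"fingers":-1},{"dx":-0.0036,"dy":-0.001,"dz":0.16,"ax":0,"ay":0,"az":-12.9,"fingers":-1},{"dx":-0.0036,"dy":-0.001,"dz":0.16,"ax":0,"ay":0,"az":-12.9,"fingers":-1},{"dx":-0.0036,"dy":-0.001,"dz":0.16,"ax":0,"ay":0,"az":-12.9,"fingers":-1}]' 60
```

```text
time: 4.18
tool_pos: [0.5073, -0.2907, 0.1037]
tcp_rot: [1.389, 2.813, -0.001]
wrist_force: [0.1, -0.0, 5.1]
width: 0.149
```

```bash
python3 -m inch '[{"dx":0.0015,"dy":0,"dz":0,"ax":0,"ay":0,"az":9,"fingers":-1},{"dx":0.0015,"dy":0,"dz":0,"ax":0,"ay":0,"az":18,"fingers":-1},{"dx":0.0015,"dy":0,"dz":0,"ax":0,"ay":0,"az":27,"fingers":-1},{"dx":0.0015,"dy":0,"dz":0,"ax":0,"ay":0,"az":36,"fingers":-1},{"dx":0.0015,"dy":0,"dz":0,"ax":0,"ay":0,"az":45,"fingers":-1},{"dx":0.0015,"dy":0,"dz":0,"ax":0,"ay":0,"az":52,"fingers":-1},{"dx":0.0015,"dy":0,"dz":0,"ax":0,"ay":0,"az":55,"fingers":-1},{"dx":0.0015,"dy":0,"dz":0,"ax":0,"ay":0,"az":55,"fingers":-1},{"dx":0.0015,"dy":0,"dz":0,"ax":0,"ay":0,"az":55,"fingers":-1}]'
cat > chk.py <<'E'
# pointer/mark check from wrist picture named argv[1]; rectified to dresser frame at z
import sys,pickle
from h import *
cal,p,d,s=pickle.load(open(sys.argv[1]+".pkl","rb"))
yaw=np.deg2rad(-16.0);ex=np.array([np.cos(yaw),np.sin(yaw)]);ey=np.array([-np.sin(yaw),np.cos(yaw)])
wm=np.array([.5222,-.1781])+.015*ex
# rectified patch: u-> +y dresser, v-> -x dresser, 0.2 mm/px, 100x50 mm about the mark
c=wm-.053*ex+.003*ey; W,H,sc=500,200,.0002
uu,vv=np.meshgrid(np.arange(W),np.arange(H))
xy=c+((uu-W/2)*sc)[...,None]*ey-((vv-H/2)*sc)[...,None]*ex
z=float(sys.argv[2]) if len(sys.argv)>2 else .082
m=w2px(cal,np.c_[xy.reshape(-1,2),np.full(W*H,z)]).reshape(H,W,2).astype(np.float32)
cv2.imwrite("pics/"+sys.argv[1]+"r.png",cv2.resize(cv2.remap(p,m[...,0],m[...,1],cv2.INTER_CUBIC),None,fx=1.6,fy=1.6))
E
python3 look.py w3; python3 chk.py w3
```

```text
time: 5.3
tool_pos: [0.5057, -0.2909, 0.1038]
tcp_rot: [2.529, 1.855, -0.001]
wrist_force: [-1.3, -6.2, -2.6]
width: 0.151
5.3 [ 0.50574067 -0.29088348  0.10382314] [-0.56  0.2   1.93 -0.    1.01 -0.26]
```

View pics/w3r.png

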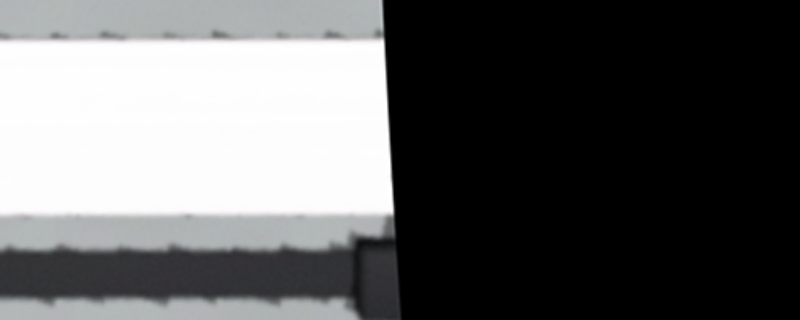

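The mark lies just outside the view (black area), and only the pointer carriage shows at the edge. Tool yaw puts q at ≈1.597. I release, rise and look.

```bash
python3 -m inch '[{"dx":0,"dy":0,"dz":0,"ax":0,"ay":0,"az":0,"fingers":0.2},{"dx":0,"dy":0,"dz":0,"ax":0,"ay":0,"az":0,"fingers":0.2},{"dx":0,"dy":0,"dz":0,"ax":0,"ay":0,"az":0,"fingers":0.2},{"dx":0,"dy":0,"dz":-0.03,"ax":0,"ay":0,"az":0,"fingers":0.2},{"dx":0,"dy":0,"dz":-0.08,"ax":0,"ay":0,"az":0,"fingers":0.2},{"dx":0,"dy":0,"dz":-0.11,"ax":0,"ay":0,"az":0,"fingers":0.2},{"dx":0,"dy":0,"dz":-0.11,"ax":0,"ay":0,"az":0,"fingers":0.2}]'
python3 look.py w4; python3 chk.py w4; python3 - <<'E'
from h import *
import pickle
cal,p,d,s=pickle.load(open("w4.pkl","rb"))
P,uv=cloud(cal,d,np.ones((480,640),bool))
i=(P[:,2]>.108)&(P[:,2]<.13)&(np.hypot(P[:,0]-.505,P[:,1]+.29)<.035)
print("bar",i.sum(),cv2.minAreaRect((P[i,:2]*1000).astype(np.float32)),P[i].mean(0))
E
```

```text
time: 6.22
tool_pos: [0.5076, -0.2914, 0.2177]
tcp_rot: [2.524, 1.851, 0.004]
wrist_force: [-0.2, 0.2, -0.6]
width: 0.599
6.225 [ 0.50760146 -0.29142328  0.21773394] [-0.56  0.1   1.83 -0.    1.21 -0.26]
bar 1606 ((506.1213073730469, -289.33489990234375), (41.3184814453125, 14.001517295837402), 72.28125) [ 0.50666454 -0.28758804  0.12340634]
```

View pics/w4r.png

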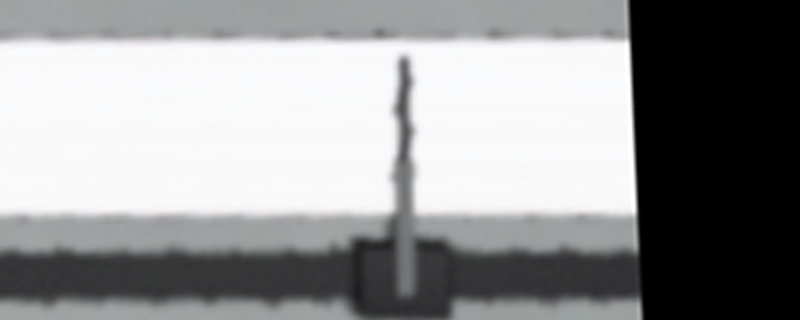

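The pointer (grey) and the mark (dark line) are collinear at column ~403, and the bar fit gives q ≈ 1.60. Now over to the pad with a measuring look.

```bash
python3 -m inch '[{"dx":0.454,"dy":-0.098,"dz":0,"ax":0,"ay":0,"az":0,"fingers":0.2},{"dx":0.454,"dy":-0.098,"dz":0,"ax":0,"ay":0,"az":0,"fingers":0.2},{"dx":0.454,"dy":-0.098,"dz":0,"ax":0,"ay":0,"az":0,"fingers":0.2},{"dx":0.454,"dy":-0.098,"dz":0,"ax":0,"ay":0,"az":0,"fingers":0.2},{"dx":0.454,"dy":-0.098,"dz":0,"ax":0,"ay":0,"az":0,"fingers":0.2},{"dx":0.454,"dy":-0.098,"dz":0,"ax":0,"ay":0,"az":0,"fingers":0.2},{"dx":0.454,"dy":-0.098,"dz":0,"ax":0,"ay":0,"az":0,"fingers":0.2},{"dx":0.454,"dy":-0.098,"dz":0,"ax":0,"ay":0,"az":0,"fingers":0.2},{"dx":0.454,"dy":-0.098,"dz":0,"ax":0,"ay":0,"az":0,"fingers":0.2},{"dx":0.454,"dy":-0.098,"dz":0,"ax":0,"ay":0,"az":0,"fingers":0.2},{"dx":0.454,"dy":-0.098,"dz":0,"ax":0,"ay":0,"az":0,"fingers":0.2}]'
python3 look.py w5; python3 - <<'E'
from h import *
import pickle
cal,p,d,s=pickle.load(open("w5.pkl","rb"))
P,uv=cloud(cal,d,np.ones((480,640),bool))
near=np.hypot(P[:,0]-.551,P[:,1]-.171)<.085
for lo,hi in [(.045,.065),(.05,.065),(.03,.065),(.003,.012)]:
    i=near&(P[:,2]>lo)&(P[:,2]<hi)
    print(lo,hi,i.sum(),cv2.minAreaRect((P[i,:2]*1000).astype(np.float32)),P[i].mean(0),P[i,2].max())
Q=P[near&(P[:,2]>.05)&(P[:,2]<.065)]
w,v=np.linalg.eigh(np.cov(Q[:,:2].T));print("pca",np.rad2deg(np.arctan2(v[1,1],v[0,1])))
a=np.deg2rad(72.3);ex=np.array([np.sin(a),-np.cos(a)]);ey=np.array([np.cos(a),np.sin(a)])
q=(P[:,:2]-[.551,.171]);x=q@ex;y=q@ey
for y0 in np.arange(-.07,.075,.01):
    i=near&(abs(y-y0)<.004)&(P[:,2]>.025)&(abs(x)<.015)
    j=i&(P[:,2]>.05)
    if i.sum(): print(round(y0,3),i.sum(),"x",np.percentile(x[i],[1,99]).round(4),"zmax",np.percentile(P[i,2],95).round(4), "x top", np.percentile(x[j],[2,98]).round(4) if j.sum() else "")
E
```

```text
time: 7.65
tool_pos: [0.5489, 0.1705, 0.2119]
tcp_rot: [2.528, 1.851, -0.001]
wrist_force: [-0.3, -1.3, -0.1]
width: 0.601
7.65 [0.54887055 0.1704535  0.211938  ] [ 0.26  0.09  1.85 -0.01  1.21  0.57]
0.045 0.065 2922 ((553.9939575195312, 175.07447814941406), (123.95428466796875, 15.259969711303711), 72.97266387939453) [0.55417297 0.17636164 0.05384784] 0.05787454118116525
0.05 0.065 2882 ((553.717041015625, 174.06243896484375), (121.85672760009766, 15.196860313415527), 72.97266387939453) [0.55407754 0.17598013 0.0539366 ] 0.05787454118116525
0.03 0.065 3028 ((554.3644409179688, 176.8733673095703), (127.61131286621094, 15.605062484741211), 72.97266387939453) [0.55434699 0.17724683 0.05332525] 0.05787454118116525
0.003 0.012 7077 ((540.0772705078125, 174.04791259765625), (129.9961395263672, 123.93468475341797), 73.0968017578125) [0.55332921 0.17652514 0.00827121] 0.01198163510903072
pca 73.04203609129019
-0.06 7 x [-0.0043 -0.0012] zmax 0.0558 x top [-0.0042 -0.0012]
-0.05 113 x [-0.0051  0.0097] zmax 0.0563 x top [-0.0051  0.0091]
-0.04 197 x [-0.0051  0.0097] zmax 0.0562 x top [-0.0051  0.0097]
-0.03 201 x [-0.0051  0.0096] zmax 0.0559 x top [-0.0051  0.0096]
-0.02 208 x [-0.006   0.0095] zmax 0.056 x top [-0.0051  0.0095]
-0.01 207 x [-0.006   0.0093] zmax 0.0559 x top [-0.0051  0.0093]
0.0 222 x [-0.0058  0.0092] zmax 0.0559 x top [-0.0058  0.0092]
0.01 8222 x [-0.0146  0.0117] zmax 0.3007 x top [-0.0142  0.0109]
0.02 3077 x [-0.0148  0.0149] zmax 0.3094 x top [-0.0147  0.0148]
0.03 225 x [-0.0058  0.0089] zmax 0.0562 x top [-0.0058  0.0089]
0.04 231 x [-0.0058  0.0088] zmax 0.056 x top [-0.0058  0.0088]
0.05 233 x [-0.0058  0.0087] zmax 0.056 x top [-0.0058  0.0087]
0.06 95 x [-0.0068 -0.0015] zmax 0.0559 x top [-0.0058 -0.0015]
0.07 46 x [-0.0067 -0.0014] zmax 0.0459 x top
```

View pics/w5.png

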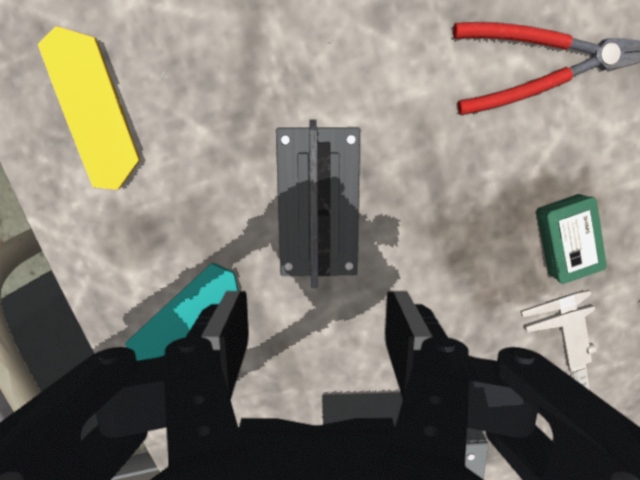

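The pad is the dark one upright in the stand at (315,205). It measures centre (0.5535,0.1733), yaw 73.0°, 15 mm thick with its top at 55-56 mm, which matches the description. I descend before closing.

```bash
python3 -m inch '[{"dx":0.004,"dy":0.0036,"dz":0.05,"ax":0,"ay":0,"az":-0.6,"fingers":0.2},{"dx":0.004,"dy":0.0036,"dz":0.1,"ax":0,"ay":0,"az":-0.6,"fingers":0.2},{"dx":0.004,"dy":0.0036,"dz":0.14,"ax":0,"ay":0,"az":-0.6,"fingers":0.2},{"dx":0.004,"dy":0.0036,"dz":0.16,"ax":0,"ay":0,"az":-0.6,"fingers":0.2},{"dx":0.004,"dy":0.0036,"dz":0.18,"ax":0,"ay":0,"az":-0.6,"fingers":0.2},{"dx":0.004,"dy":0.0036,"dz":0.18,"ax":0,"ay":0,"az":-0.6,"fingers":0.2},{"dx":0.004,"dy":0.0036,"dz":0.18,"ax":0,"ay":0,"az":-0.6,"fingers":0.2}]'
python3 -c "
from h import *
print(bot.read_state()['tool_pos'],rel([.5535,.1733,.028]))"
```

```text
time: 8.57
tool_pos: [0.5559, 0.1724, 0.0336]
tcp_rot: [2.518, 1.864, 0.003]
wrist_force: [0.4, 0.6, -0.4]
width: 0.598
[0.55585529 0.17236784 0.03362965] [ 0.0002237  -0.00257287  0.0056071 ]
```

```bash
python3 -m inch '[{"dx":0,"dy":-0.0026,"dz":0.0055,"ax":0,"ay":0,"az":0,"fingers":0.2},{"dx":0,"dy":-0.0026,"dz":0.0055,"ax":0,"ay":0,"az":0,"fingers":0.2},{"dx":0,"dy":-0.0026,"dz":0.0055,"ax":0,"ay":0,"az":0,"fingers":-1},{"dx":0,"dy":-0.0026,"dz":0.0055,"ax":0,"ay":0,"az":0,"fingers":-1},{"dx":0,"dy":-0.0026,"dz":0.0055,"ax":0,"ay":0,"az":0,"fingers":-1},{"dx":0,"dy":-0.0026,"dz":0.0055,"ax":0,"ay":0,"az":0,"fingers":-1},{"dx":0,"dy":-0.0026,"dz":0.0055,"ax":0,"ay":0,"az":0,"fingers":-1},{"dx":0,"dy":-0.0026,"dz":0.0055,"ax":0,"ay":0,"az":0,"fingers":-1}]' 70
python3 -c "
from h import *
print(bot.read_state()['tool_pos'],rel([.5535,.1733,.028]))"
```

```text
time: 9.57
tool_pos: [0.5534, 0.1733, 0.0286]
tcp_rot: [2.518, 1.864, 0.004]
wrist_force: [-3.1, 1.4, 6.4]
width: 0.162
[0.55336622 0.1732651  0.02857708] [7.43980739e-05 1.12933621e-04 5.77792863e-04]
```

```bash
python3 -m inch '[{"dx":0,"dy":0,"dz":-0.03,"ax":0,"ay":0,"az":0,"fingers":-1},{"dx":0,"dy":0,"dz":-0.07,"ax":0,"ay":0,"az":0,"fingers":-1},{"dx":0,"dy":0,"dz":-0.11,"ax":0,"ay":0,"az":0,"fingers":-1},{"dx":0,"dy":0,"dz":-0.14,"ax":0,"ay":0,"az":0,"fingers":-1},{"dx":-0.03,"dy":0.008,"dz":-0.14,"ax":0,"ay":0,"az":-1,"fingers":-1},{"dx":-0.08,"dy":0.02,"dz":-0.14,"ax":0,"ay":0,"az":-1,"fingers":-1},{"dx":-0.13,"dy":0.033,"dz":-0.14,"ax":0,"ay":0,"az":-1,"fingers":-1},{"dx":-0.18,"dy":0.046,"dz":-0.14,"ax":0,"ay":0,"az":-1,"fingers":-1},{"dx":-0.23,"dy":0.059,"dz":-0.14,"ax":0,"ay":0,"az":-1,"fingers":-1},{"dx":-0.28,"dy":0.071,"dz":-0.14,"ax":0,"ay":0,"az":-1,"fingers":-1},{"dx":-0.32,"dy":0.081,"dz":-0.14,"ax":0,"ay":0,"az":-1,"fingers":-1},{"dx":-0.345,"dy":0.0877,"dz":-0.14,"ax":0,"ay":0,"az":-1,"fingers":-1},{"dx":-0.345,"dy":0.0877,"dz":-0.14,"ax":0,"ay":0,"az":-1,"fingers":-1},{"dx":-0.345,"dy":0.0877,"dz":-0.14,"ax":0,"ay":0,"az":-1,"fingers":-1},{"dx":-0.345,"dy":0.0877,"dz":-0.14,"ax":0,"ay":0,"az":-1,"fingers":-1}]'
cat > fit.py <<'E'
import sys,pickle
from h import *
cal,p,d,s=pickle.load(open(sys.argv[1]+".pkl","rb"))
T=R.from_rotvec(s["tcp_rot"]).as_matrix();print("tool x ang",np.rad2deg(np.arctan2(T[1,0],T[0,0])),"tilt z",T[:,2].round(4),"width",s["width"])
P,uv=cloud(cal,d,np.ones((480,640),bool))
L=(P-s["tool_pos"])@T   # tool coords
# pad: slices along tool x, near TCP
for x0 in (.03,.04,.05,.06,.068,-.03,-.04,-.05,-.06,-.068):
    i=(abs(L[:,0]-x0)<.004)&(abs(L[:,1])<.02)&(abs(L[:,2]+.005)<.03)
    if i.sum()>5:
        j=i&(L[:,2]<L[i,2].min()+.006)
        print("pad x",x0,i.sum(),"y",np.percentile(L[j,1],[2,98]).round(4),"z",np.percentile(L[i,2],[2,98]).round(4))
yaw=np.deg2rad(-16.0);ex=np.array([np.cos(yaw),np.sin(yaw)]);ey=np.array([-np.sin(yaw),np.cos(yaw)])
wm=np.array([.5222,-.1781])+.015*ex
q=P[:,:2]-wm;x=q@ex;y=q@ey
for y0 in np.arange(-.065,.07,.01):
    i=(abs(y-y0)<.003)&(P[:,2]<.088)
    lip=i&(P[:,2]>.0785)&(abs(x)<.03); gap=i&(P[:,2]<.072)&(abs(x)<.02)
    if gap.sum()>3: 
        f=x[lip&(x<0)];r=x[lip&(x>0)]
        print("win y",round(y0,3),"gap x",np.percentile(x[gap],[2,98]).round(4),"front lip max",f.max().round(4) if len(f) else "","rear min",r.min().round(4) if len(r) else "")
print("TCP in window frame",(np.array(s["tool_pos"])[:2]-wm)@np.c_[ex,ey], s["tool_pos"][2])
E
python3 look.py w6; python3 fit.py w6
```

```text
time: 11.45
tool_pos: [0.5353, -0.1804, 0.17]
tcp_rot: [2.501, 1.888, 0.003]
wrist_force: [-0.4, -1.0, -2.4]
width: 0.167
11.45 [ 0.53529089 -0.1804119   0.17003367] [-0.37  0.1   1.91 -0.    1.12 -0.09]
tool x ang 74.07477006132447 tilt z [ 0.0064 -0.0051 -1.    ] width 0.16724744666188734
pad x 0.03 1285 y [-0.0073  0.0072] z [-0.0275 -0.0232]
pad x 0.04 1394 y [-0.0074  0.0071] z [-0.0276 -0.0229]
pad x 0.05 1185 y [-0.0074  0.007 ] z [-0.0277 -0.0223]
pad x 0.06 593 y [-0.0077 -0.0023] z [-0.0277 -0.002 ]
pad x 0.068 219 y [-0.0077 -0.0025] z [-0.0167 -0.0073]
pad x -0.03 568 y [-0.0075  0.0069] z [-0.0272 -0.0231]
win y 0.035 gap x [-0.0046  0.0103] front lip max -0.0161 rear min 0.0135
win y 0.045 gap x [-0.0045  0.0102] front lip max -0.016 rear min 0.009
win y 0.055 gap x [-0.0045  0.0101] front lip max -0.0158 rear min 0.0089
win y 0.065 gap x [-0.0051  0.0106] front lip max -0.0145 rear min 0.0089
TCP in window frame [-0.00177899  0.001386  ] 0.1700336724482159
```

View pics/w6.png

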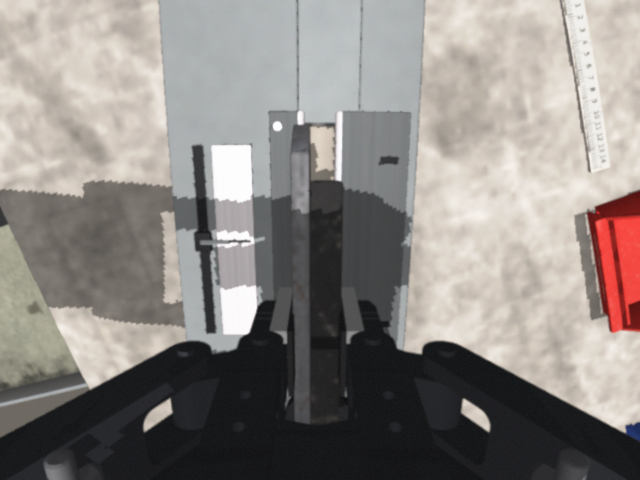

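The pad hangs upright and centred in the jaws (±7.3 mm about the tool, low edge 19.5 mm below the TCP). Window left lip at col ~300, right lip at ~340, and the pointer is still on the mark at (235,240). I check the window's face positions in the unobstructed w4 data.

```bash
python3 - <<'E'
from h import *
import pickle
cal,p,d,s=pickle.load(open("w4.pkl","rb"))
P,uv=cloud(cal,d,np.ones((480,640),bool))
yaw=np.deg2rad(-16.0);ex=np.array([np.cos(yaw),np.sin(yaw)]);ey=np.array([-np.sin(yaw),np.cos(yaw)])
wm=np.array([.5222,-.1781])+.015*ex
q=P[:,:2]-wm;x=q@ex;y=q@ey
for y0 in np.arange(-.065,.07,.015):
    i=(abs(y-y0)<.003)&(P[:,2]<.088)
    lip=i&(P[:,2]>.079)&(abs(x)<.03)&(P[:,2]<.087)
    gap=i&(P[:,2]<.072)&(abs(x)<.02)
    f=x[lip&(x<0)];r=x[lip&(x>0)]
    if len(f) and len(r) and gap.sum(): print(round(y0,3),f.max().round(4),r.min().round(4),"mid",((f.max()+r.min())/2).round(4),"gap",x[gap].min().round(4),x[gap].max().round(4),"ztop",np.percentile(P[lip,2],99).round(4))
# wide fit yaw via dresser top edges
i=(P[:,2]>.074)&(P[:,2]<.082)&(abs(x)<.1)&(abs(y)<.17)
print(cv2.minAreaRect((P[i,:2]*1000).astype(np.float32)))
E
```

```text
-0.065 -0.0083 0.0091 mid 0.0004 gap -0.0095 0.0094 ztop 0.0851
-0.05 -0.0083 0.0088 mid 0.0002 gap -0.0096 0.009 ztop 0.0848
-0.035 -0.0083 0.0091 mid 0.0004 gap -0.0091 0.0093 ztop 0.0848
-0.02 -0.0085 0.0088 mid 0.0002 gap -0.0093 0.009 ztop 0.0848
-0.005 -0.0085 0.0091 mid 0.0003 gap -0.0095 0.0093 ztop 0.085
0.01 -0.0086 0.0089 mid 0.0002 gap -0.0097 0.009 ztop 0.0849
0.025 -0.0087 0.0092 mid 0.0002 gap -0.0098 0.0093 ztop 0.0849
((506.2734680175781, -233.8211669921875), (185.0788116455078, 140.80673217773438), 73.93289184570312)
```

```bash
python3 -m inch '[{"dx":-0.0014,"dy":0.0024,"dz":0.02,"ax":0.4,"ay":0,"az":0,"fingers":-1},{"dx":-0.0014,"dy":0.0024,"dz":0.04,"ax":0.4,"ay":0,"az":0,"fingers":-1},{"dx":-0.0014,"dy":0.0024,"dz":0.055,"ax":0.4,"ay":0,"az":0,"fingers":-1},{"dx":-0.0014,"dy":0.0024,"dz":0.057,"ax":0.4,"ay":0,"az":0,"fingers":-1},{"dx":-0.0014,"dy":0.0024,"dz":0.057,"ax":0.4,"ay":0,"az":0,"fingers":-1},{"dx":-0.0014,"dy":0.0024,"dz":0.057,"ax":0.4,"ay":0,"az":0,"fingers":-1}]'
python3 look.py w7; python3 fit.py w7
```

```text
time: 12.25
tool_pos: [0.5384, -0.1831, 0.1141]
tcp_rot: [2.504, 1.89, -0.002]
wrist_force: [0.3, -0.1, -2.1]
width: 0.162
12.25 [ 0.53842811 -0.18307734  0.11411056] [-0.37  0.16  1.95 -0.    1.02 -0.09]
tool x ang 74.0825102362035 tilt z [ 0.0015 -0.004  -1.    ] width 0.16236632099201495
pad x 0.03 1278 y [-0.0073  0.0072] z [-0.0276 -0.0233]
pad x 0.04 1382 y [-0.0074  0.0071] z [-0.0276 -0.0229]
pad x 0.05 1188 y [-0.0074  0.0069] z [-0.0277 -0.0224]
pad x 0.06 597 y [-0.0076 -0.0023] z [-0.0277 -0.0015]
pad x 0.068 218 y [-0.0077 -0.0025] z [-0.0165 -0.0075]
pad x -0.03 570 y [-0.0075  0.0069] z [-0.0271 -0.0232]
win y 0.045 gap x [-0.0009  0.0098] front lip max -0.0093 rear min 0.0088
win y 0.055 gap x [-0.0008  0.0102] front lip max -0.0093 rear min 0.0091
win y 0.065 gap x [-0.0014  0.01  ] front lip max -0.0084 rear min 0.009
TCP in window frame [ 0.0019714  -0.00031146] 0.11411056129482372
```

```bash
python3 -m inch '[{"dx":0,"dy":-0.0014,"dz":0.003,"ax":0.1,"ay":0,"az":0,"fingers":-1},{"dx":0,"dy":-0.0014,"dz":0.003,"ax":0.1,"ay":0,"az":0,"fingers":-1},{"dx":0,"dy":-0.0014,"dz":0.003,"ax":0.1,"ay":0,"az":0,"fingers":-1},{"dx":0,"dy":-0.0014,"dz":0.003,"ax":0.1,"ay":0,"az":0,"fingers":-1}]'
python3 look.py w8; python3 fit.py w8 | egrep "tool|TCP"; python3 look.py w8b; python3 fit.py w8b | egrep "tool|TCP"
```

```text
time: 12.8
tool_pos: [0.5371, -0.1827, 0.1113]
tcp_rot: [2.505, 1.891, -0.003]
wrist_force: [0.1, -0.1, -3.3]
width: 0.162
12.8 [ 0.53713577 -0.1827442   0.11125905] [-0.37  0.17  1.96 -0.    1.02 -0.09]
tool x ang 74.07814810214494 tilt z [ 1.0e-04 -3.6e-03 -1.0e+00] width 0.1620671457188624
TCP in window frame [ 0.0006373  -0.00034743] 0.11125904721775456
12.85 [ 0.53710044 -0.18272831  0.11120241] [-0.37  0.17  1.96 -0.    1.02 -0.09]
tool x ang 74.08179968299066 tilt z [-0.     -0.0036 -1.    ] width 0.1611260378337763
TCP in window frame [ 0.00059896 -0.0003419 ] 0.11120241012826167
```

Aligned to 0.1 mm. I insert slowly.

```bash
python3 -m inch '[{"dx":0,"dy":0,"dz":0.003,"ax":0,"ay":0,"az":0,"fingers":-1},{"dx":0,"dy":0,"dz":0.006,"ax":0,"ay":0,"az":0,"fingers":-1},{"dx":0,"dy":0,"dz":0.009,"ax":0,"ay":0,"az":0,"fingers":-1},{"dx":0,"dy":0,"dz":0.011,"ax":0,"ay":0,"az":0,"fingers":-1},{"dx":0,"dy":0,"dz":0.011,"ax":0,"ay":0,"az":0,"fingers":-1}]'
python3 look.py w9; python3 fit.py w9 | egrep "tool|TCP"
```

```text
time: 13.52
tool_pos: [0.5369, -0.1827, 0.0999]
tcp_rot: [2.506, 1.891, -0.004]
wrist_force: [0.6, 1.0, -2.5]
width: 0.162
13.525 [ 0.53691619 -0.18268516  0.09988475] [-0.37  0.18  1.96 -0.    1.   -0.09]
tool x ang 74.08008175824318 tilt z [-5.0e-04 -3.4e-03 -1.0e+00] width 0.16150042587556446
TCP in window frame [ 0.00040995 -0.00035121] 0.0998847478822043
```

```bash
python3 -m inch '[{"dx":0,"dy":0.0002,"dz":0.003,"ax":0,"ay":0,"az":0,"fingers":-1},{"dx":0,"dy":0.0002,"dz":0.006,"ax":0,"ay":0,"az":0,"fingers":-1},{"dx":0,"dy":0.0002,"dz":0.009,"ax":0,"ay":0,"az":0,"fingers":-1},{"dx":0,"dy":0.0002,"dz":0.0114,"ax":0,"ay":0,"az":0,"fingers":-1},{"dx":0,"dy":0.0002,"dz":0.0114,"ax":0,"ay":0,"az":0,"fingers":-1},{"dx":0,"dy":0.0002,"dz":0.0114,"ax":0,"ay":0,"az":0,"fingers":-1}]'
python3 look.py w10; python3 fit.py w10; python3 chk.py w10
```

```text
time: 14.32
tool_pos: [0.5373, -0.1828, 0.0887]
tcp_rot: [2.505, 1.891, -0.003]
wrist_force: [-1.1, -0.0, -2.6]
width: 0.165
14.325 [ 0.53732194 -0.18283114  0.08874346] [-0.37  0.19  1.97 -0.    0.98 -0.09]
tool x ang 74.08225856859686 tilt z [-1.0e-04 -3.5e-03 -1.0e+00] width 0.1649713580414919
pad x 0.03 2428 y [-0.0074  0.0071] z [-0.0273  0.0065]
pad x 0.04 2609 y [-0.0074  0.0071] z [-0.0273  0.0065]
pad x 0.05 2555 y [-0.0075  0.007 ] z [-0.0274  0.0068]
pad x 0.06 2034 y [-0.0077 -0.0023] z [-0.0273  0.0071]
pad x 0.068 2008 y [-0.0077 -0.0025] z [-0.0148  0.0091]
pad x -0.03 575 y [-0.0075  0.0069] z [-0.027  -0.0232]
pad x -0.04 14 y [-0.0126  0.0118] z [0.0045 0.006 ]
pad x -0.05 289 y [-0.0137  0.013 ] z [0.0048 0.0071]
win y 0.045 gap x [-0.0018  0.0103] front lip max -0.009 rear min 0.0088
win y 0.055 gap x [-0.0018  0.0105] front lip max -0.0017 rear min 0.0089
win y 0.065 gap x [-0.007   0.0104] front lip max -0.0081 rear min 0.0088
TCP in window frame [ 0.00084022 -0.00037969] 0.08874345997175073
```

View pics/w10.png

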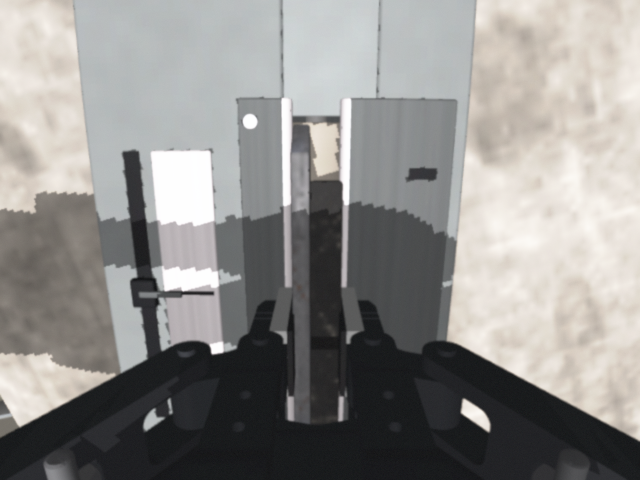

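View pics/w10r.png

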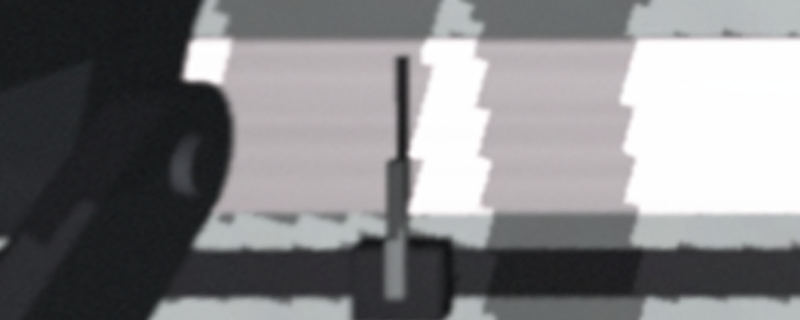

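Final view: the pad sits between the lips (cols 292 and 343) with light on both sides. The pointer end (col ~399) meets the mark (col ~402), a difference of about 0.4 mm including height parallax. Wrist force shows only the pad's weight. I hand in.

```bash
python3 -c "
from workcell import bot
print(bot.finish_job()); s=bot.read_state(); print(s['time'],s['tool_pos'],s['wrist_force'],s['width'])"
```

```text
the job is handed in; nothing more can be done
None
the job is handed in; nothing more can be done
```

I turned the knob to the mark, took the dark pad from the stand and lowered it into the guard window. I handed the job in at about 14.3 s, still holding the pad; no verdict was reported.

- **Knob:** I turned it about 55° clockwise, from q ≈ 0.64 to about 1.60. In the last picture the pointer met the mark to within about 0.4 mm, part of which is viewing angle.
- **Pad position:** By the arm's pose and the grasp height, the lower edge is about 14.8 mm below the lip tops, about 18 mm above the roller. The pad is upright to about 0.2°, within about 0.5 mm of the window's midpoint lengthwise, and about 0.3 mm rear of centre in the 2 mm clearance.
- **Contact:** The wrist force was about 2.6 N, which is the pad's weight, so I saw no sign of jamming or touching the roller.
- **Disagreements:** Heights from the wrist camera's depth read 1–2 mm too high against the given sizes, so I used the arm's pose and the grasp height instead. My first move was refused because its rows lacked keys, so nothing moved then.
- **Other items:** I never moved near the other pad, the tin or the caliper, but I took no last picture to confirm they stayed in place.

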